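# Set a relief block under full impression

## Task

With the fingertips, push the relief block along the bed of the small green proof press until it is fully home against the brass stop under the platen. Then push the red-handled pressure lever past its first click all the way to its second stop (from the white dot, past the yellow, to the red) and leave it there. Only push: do not pick up the block, and leave the things around the press where they are.

Things in the scene. Friction and masses are not known exactly. Their poses are not given: they have to be found in the camera images.
- press: Small green proof press, fixed; base 150 mm (x) by 380 mm (y = -200 to 180 mm). Origin: on the worktop under the base; z up. Along y runs a channel: steel bed (top z = 22 mm) between dark guide rails (inner faces at x = -47 and +47 mm, 12 mm wide, tops z = 34 mm), open at -y, closed at +y by a brass stop. A bridge crosses it at y = 102 to 138 mm (posts outside the rails, top z = 108 mm).
- block: Loose relief block, pale wood with a dark blue carved top: 90 mm (its x) by 180 mm (its y) by 24 mm high, 0.17 to 0.35 kg. Origin: centre of its underside, on the press bed. It lies in the channel with 2 mm of play to each rail, axes along the press's, and slides along the press's +y to the stop; it starts 50 to 115 mm short. Home, its near end is at press y = -20 mm, 105 mm short of the platen.
- block_near_end (a point): Centre of the block's end face that looks to the press's -y (the open end of the channel), 12 mm above the bed: where to push it. Axes as the block's.
- block_far_end (a point): Centre of the block's end face that meets the brass stop, 12 mm above the bed.
- stop_face (a point): Point on the middle of the brass stop's face, 12 mm above the bed, at press y = 160 mm (stop's top at z = 42 mm). Axes as the press's. Before it, under the bridge, hangs the dark platen (press y = 85 to 155 mm), its underside at z = 62 mm at the lever's start; the lever lowers it 16 mm on to the block.
- lever_pivot (a point): Point on the lever's upright axis (press x = 0, y = 120 mm), 135 mm above the worktop, as high as lever_handle. Below it are the hub on the bridge (16 mm radius, top at z = 126 mm) and a fixed steel disc (44 mm radius, top z = 106 mm) with a white, a yellow and a red dot for the three positions.
- lever_handle (a point): Point on the axis of the lever's red upright handle (20 mm thick, 23 mm ball on top), 90 mm from the pivot; the handle stands from z = 110 to 167 mm above the worktop, this point at 135 mm. It moves with the lever. The arm is a round 12 mm bar at z = 115 mm from hub to handle. Below the arm's outer end is free air or the low +y end of the base.
- lever (a joint): Lever angle in rad, growing clockwise from above. 0: start (white dot), arm along the press's +y turned 0.6 towards its -x; 0.6: first click (yellow), arm along +y; 1.2: second stop (red), arm turned 0.6 towards +x, a hard stop. A sprung detent holds each: pushing it out of the start or of the first click takes about 8 N at the handle; past about 0.95 it snaps to the second stop and stays.
- tape: Roll of masking tape lying flat, 104 mm across, 25 mm high. Bystander, loose; origin at the centre of its underside.
- tin_yellow: Ink tin with a yellow lid, 70 mm across, 63 mm high. Bystander, loose; origin at the centre of its underside.
- gouge_a: Gouge with an orange-brown handle, 108 mm long. Bystander, loose; origin at the centre of its underside.
- gouge_b: Gouge with a blue handle, 108 mm long. Bystander, loose; origin at the centre of its underside.
- brayer: Small brayer (hand roller), 161x136x64 mm. Bystander, loose; origin at the centre of its underside.
- ink_tin_0: Ink tin, 71 mm across, 53 mm high, at the back. Bystander, loose; origin at the centre of its underside.
- ink_tin_4: Ink tin, 71 mm across, 51 mm high, at the back. Bystander, loose; origin at the centre of its underside.
- baren: Black round baren with a wooden grip, 100 mm across, 40 mm high, at the back. Bystander, loose; origin at the centre of its underside.
There are look-alikes about, which are no part of the job. Of the things that look like the block, the larger one is meant.

How it is judged (in metres and radians):
On the way, in this order (a step that is already met when the one before it is completed fails the run):
1. the block is home against the brass stop (within 3 mm), the lever still short of its first click (y of block_far_end in the frame of press above 0.157 m and z of block in the frame of press below 0.027 m and value of joint lever below 0.4 rad), for 0.2 s.
2. the lever is at its second stop, the block still home (value of joint lever above 1.14 rad and y of block_far_end in the frame of press above 0.156 m), for 0.2 s.
At the end, for the whole second after the job is handed in: The lever rests at its second stop (above 1.14 of 1.2 rad) and the block lies flat on the bed, at rest, within 4 mm of the brass stop (all of step 2 and velocity of joint lever between -0.05 and 0.05 rad/s and z of block in the frame of press below 0.027 m and linear speed of block below 0.02 m/s); the robot touches nothing.
It fails at once if the block is lifted (more than 12 mm off the bed) or tipped (more than about 9 degrees) (z of block in the frame of press above 0.034 m or angle between block's own z axis and vertical above 0.15 rad).
It fails at once if a loose thing around the press (tape, tins, gouges, brayer, baren) is moved more than 30 mm (distance of any of tape, tin_yellow, gouge_a, gouge_b, brayer, ink_tin_0, ink_tin_4, baren from where it was at the start of the episode above 0.03 m).
It also fails if it takes over 56 s, if anything falls off the work surface, if the arm or the gripper's body presses on something with over 40 N, if the wrist force passes 120 N, or if a joint passes its speed limit or range.

## Robot

A 6-joint arm with a two-finger parallel gripper is mounted at the origin on a cart in front of the work surface, level with it; the furniture and walls round the work are solid. World frame = base frame: x ahead of the robot, y to its left, z up, the work surface at z = 0. Lengths are in mm, angles in degrees, forces in N, time in s.
With the tool pointing down it reaches from about 300 to 850 mm from the base axis. Payload 4.2 kg.
Tool frame: the origin (TCP) lies at the very end of the fingers, on their centre line; the grasp point (between the pads) lies 19 mm behind it; z points along the fingers, x is the direction in which the jaws open and shut, and the axes are right-handed (so a half turn about z gives the same grasp; the last joint's range is limited). The gripper opens to 91 mm and grips with 3 to 60 N. Pads are 32 mm wide; open, the fingers measure 118 mm over their backs; the gripper's body (76 mm by 178 mm) begins 60 mm behind the grasp point.
Start: joints at [-75.688, 18.312, 89.639, -0, 72.044, -1.146], TCP at [153.262, -554.215, 213.976] pointing down, gripper open.
Joint ranges: [-177.97, 177.97], [-48.28, 115.42], [12.27, 149.76], [-77.06, 257.06], [2.81, 150.46], [-146.56, 146.56]. Speed limits (degrees/s): [147.25, 147.25, 180, 180, 180, 180].

## Interface

Orientations are given as [roll, pitch, yaw] about the fixed x, y, z axes, in that order (R = Rz(yaw) Ry(pitch) Rx(roll)).
In Python, from workcell import env gives the robot as it stands.
- The arm moves only by the tool servo_tool, never from a script. Its argument "plan" is a list of rows, each a list of 3 entries, a list of its own where there are three numbers: the turn, a rotation vector about the tool's x, y, z in degrees, then the shift along the tool's x, y, z in mm, then the finger opening in mm, from 0 to 91.2. In form: [[[ax, ay, az], [dx, dy, dz], claw], ...]. A call has exactly 10 rows; each row shifts and turns the pose as measured when the row begins, along the tool's axes as they then stand; what a row does not reach is not made up. A row lasts 1/8 s, in which the tool goes at most 62.5 mm and 10.7 degrees, less where a joint would pass 70% of its speed; a pose out of reach is approached as far as the arm can. A call with a gripper value outside its range is refused whole. The fingers move at their own pace and stop on an object; "squeeze" is the grip in N (left out, the last holds). Time passes only in rows, so rows that do not move let the fingers close, or fill a call up. It gives the time, the measured TCP pose, the force and the opening at its end, in the units of the state.
- env.state(): the state, without advancing time (a new reading comes with each control period).
- env.grab_frame(name): name is "scene" or "top"; returns a dict with "pixels" (384x512x3 uint8, red, green, blue), "intrinsics" (3x3 intrinsics, pixels), "eye" and "attitude" of the camera in the world. Camera axes: x right, y up, looking along -z (the intrinsics and any distortion apply to the point x, -y, -z); pixel columns grow to the right and rows downward; lengths in mm; the calibration is good to about 2 mm. A picture is of the moment at which its call begins. There is no depth.
- env.job_done(): hands the job in, once; it reports no verdict.
The state is a dict: "time_s": time; "qpos": joint angles; "qvel": joint speeds; "effort": joint torques, N m; "ee_pos": TCP position; "ee_rot": TCP orientation; "force": force on the tool from outside, world axes, zero at the start; "torque": the same for the moment, N m; "gripper_width": finger opening in mm.
Only numpy, scipy, OpenCV 4.12 (cv2) and the standard library are available. Lean on these libraries where they do the work, as an engineer would, in place of code of your own. Each camera call takes 0.05 s, during which the arm holds its last target.

## Working session

There is one attempt and no reset: what is moved stays moved. The work goes in short steps, Python scripts to look and compute and a tool call to move; the robot and the scene stay as the last step left them, time stands still between calls to the robot, and variables do not carry over. Pictures are saved under pics/ and viewed, and the job is handed in when it is done.

Besides the shell and the picture viewer there is one more tool, called after "Call:" in YAML: its name, and indented under it one key for each argument. servo_tool: Moves the arm, as the interface text tells. Its arguments: {"type":"object","properties":{"plan":{"type":"array"},"squeeze":{"type":"number"}},"required":["plan"]}

```bash
mkdir -p pics; ls
python3 - <<'E'
from workcell import env
import cv2,pickle
d={}
for n in("scene","top"):
    f=env.grab_frame(n); d[n]=f; cv2.imwrite(f"pics/{n}0.png",cv2.resize(f["pixels"][:,:,::-1],(800,600),interpolation=cv2.INTER_CUBIC)); print(n,f["intrinsics"],f["eye"],f["attitude"],[k for k in f])
pickle.dump(d,open("f0.pkl","wb"))
print(env.state())
E
```

```text
pics
scene [[485.20211815   0.         254.21514955]
 [  0.         485.20211815 197.31655852]
 [  0.           0.           1.        ]] [ -574.18722063 -1291.69171163  1356.69697245] [ 55.14062738   1.03557898 -41.34607222] ['pixels', 'intrinsics', 'eye', 'attitude']
top [[493.21660102   0.         255.79044548]
 [  0.         493.21660102 189.37336207]
 [  0.           0.           1.        ]] [ 455.85950608   32.30710985 1867.31733803] [  3.72311223  -0.53797547 -90.05379497] ['pixels', 'intrinsics', 'eye', 'attitude']
{'time_s': 0.1, 'qpos': array([-7.56893303e+01,  1.83467465e+01,  8.96995790e+01, -9.48756946e-04,
        7.20438675e+01, -1.14721057e+00]), 'qvel': array([-0.00639576, -0.03737328, -0.25036158,  0.04065042,  0.08106452,
       -0.06796325]), 'effort': array([ 3.63442978e-04, -4.13332593e+01, -2.32510167e+01,  7.29466346e-02,
        4.21791477e-02, -6.01073725e-05]), 'ee_pos': array([ 153.12541226, -553.76435911,  213.2155982 ]), 'ee_rot': array([-1.79999096e+02,  9.01929530e-02, -7.45418258e+01]), 'force': array([-0.07576812, -0.21528283,  0.50877538]), 'torque': array([ 0.00678505, -0.00437227, -0.01172369]), 'gripper_width': 91.04116817056703}
```

View pics/scene0.png

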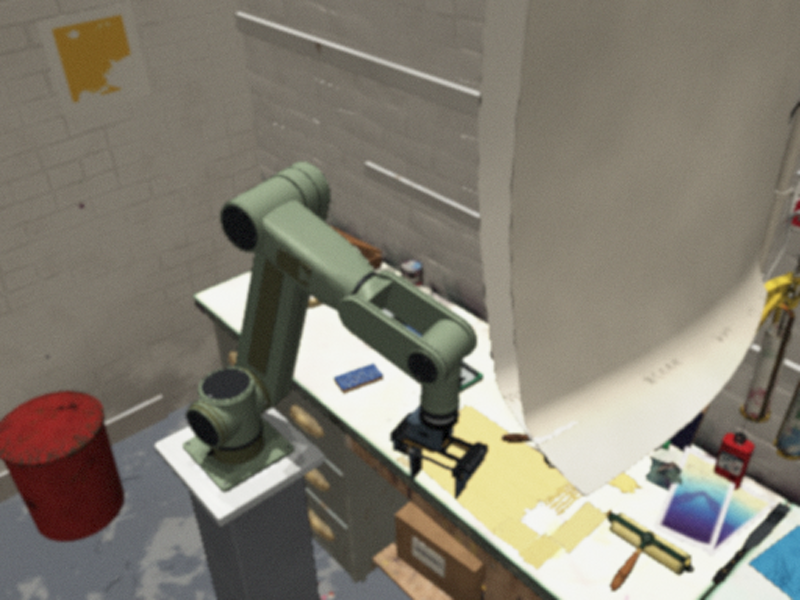

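View pics/top0.png

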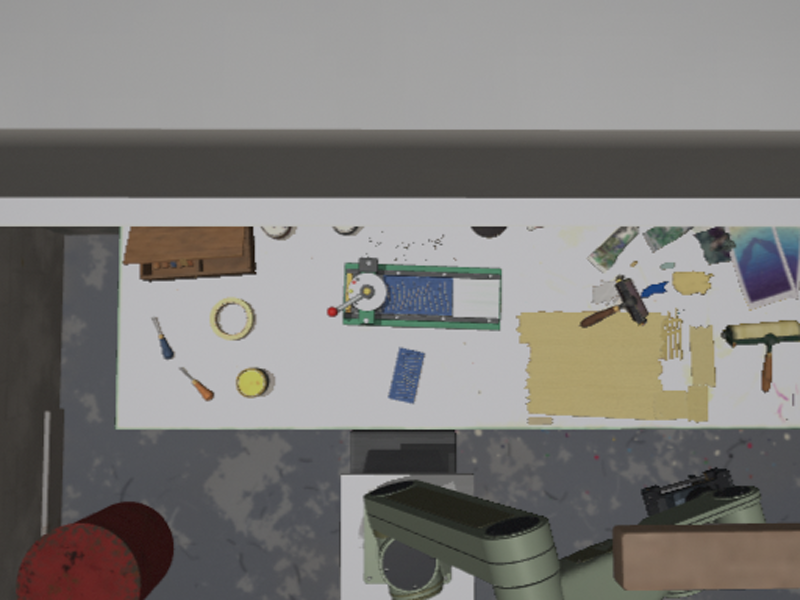

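The top view (800x600) shows the press at about (345-500, 262-330), open end to the right. Its block is the dark blue rectangle at (385-452, 278-318). The smaller blue block at (406,376) lies loose on the table and is the look-alike. The lever's red ball is at (332,312). I'll confirm this in an enlarged crop.

```bash
cat > h.py <<'E'
import numpy as np,cv2,pickle
from scipy.spatial.transform import Rotation as R
def ray(f,u,v):
    K=f["intrinsics"]; d=np.array([(u-K[0,2])/K[0,0],-(v-K[1,2])/K[1,1],-1.])
    return np.array(f["eye"]),R.from_euler('xyz',f["attitude"],degrees=True).as_matrix()@d
def onz(f,u,v,z):
    e,d=ray(f,u,v); return e+d*(z-e[2])/d[2]
def proj(f,P):
    M=R.from_euler('xyz',f["attitude"],degrees=True).as_matrix(); c=M.T@(np.array(P,float)-f["eye"]); K=f["intrinsics"]
    return K[0,0]*c[0]/-c[2]+K[0,2],K[1,1]*-c[1]/-c[2]+K[1,2]
E
python3 - <<'E'
from h import *
f=pickle.load(open("f0.pkl","rb"))["top"]
p=f["pixels"][:,:,::-1]
c=p[155:265,200:330]
cv2.imwrite("pics/crop0.png",cv2.resize(c,None,fx=6,fy=5.4545454545*1.0,interpolation=cv2.INTER_CUBIC) if 0 else cv2.resize(c,None,fx=5.4,fy=5.4,interpolation=cv2.INTER_CUBIC))
hsv=cv2.cvtColor(np.ascontiguousarray(p),cv2.COLOR_BGR2HSV)
def comps(lo,hi,x0,x1,y0,y1,mn=6):
    m=cv2.inRange(hsv,lo,hi); mm=np.zeros_like(m); mm[y0:y1,x0:x1]=m[y0:y1,x0:x1]
    n,l,s,ce=cv2.connectedComponentsWithStats(mm)
    for i in range(1,n):
        if s[i,4]>mn: print(s[i],ce[i])
    return mm
print("green");g=comps((60,80,40),(95,255,200),200,330,150,225)
pts=cv2.findNonZero(g); r=cv2.minAreaRect(pts); print(r)
for q in cv2.boxPoints(r): print(q,onz(f,*q,20)[:2])
print("blue");comps((100,90,40),(125,255,220),200,330,150,265)
print("red");comps((0,150,80),(6,255,255),200,330,150,225,3);comps((174,150,80),(180,255,255),200,330,150,225,3)
E
```

```text
green
[221 169   9   3  24] [224.83333333 170.        ]
[242 169  79   7 252] [280.81349206 171.9484127 ]
[220 198 100  13 386] [267.21761658 206.06476684]
((270.02496337890625, 189.2266082763672), (99.23868560791016, 38.754032135009766), 1.847610354423523)
[219.80669 206.99376] [510.02194082 149.57726998]
[221.05614 168.25987] [655.68704308 145.43333363]
[320.24323 171.45946] [ 643.60345393 -228.02395298]
[318.99377 210.19334] [ 497.78647463 -221.95949283]
blue
[245 176  45  26 676] [267.78254438 187.66715976]
[249 223  22  34 356] [259.52247191 239.54494382]
red
[210 197   6   5  24] [212.33333333 199.125     ]
```

View pics/crop0.png

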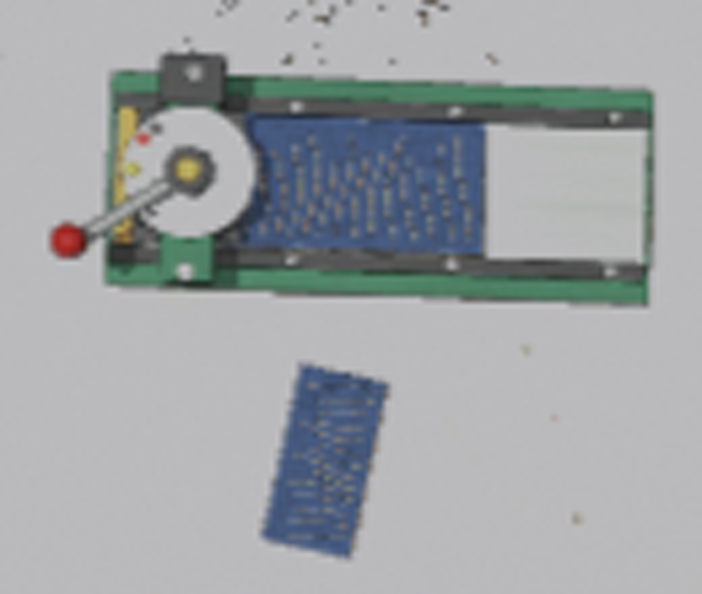

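Run:
```python
from h import *
d=pickle.load(open("f0.pkl","rb")); f=d["top"]; s=d["scene"]
cr=lambda a,b:(200+(a+.5)/5.4-.5,155+(b+.5)/5.4-.5)
C=[onz(f,*cr(*q),20)[:2] for q in((113,72),(653,90),(648,304),(105,285))]
print(np.round(C,1)); print(np.degrees([np.arctan2(*(C[0]-C[1])),np.arctan2(*(C[3]-C[2]))]),np.mean(C,0))
yaw=np.radians(-1.88); ey=np.array([-np.sin(yaw),np.cos(yaw)]); ex=np.array([np.cos(yaw),np.sin(yaw)])
c=np.mean(C,0)*.5+.5*np.array([576.77,-38.74]); o=c+10*ey; print("origin",o)
W=lambda x,y:o+x*ex+y*ey
P=lambda w:((np.array(w)[:2]-o)@ex,(np.array(w)[:2]-o)@ey)
print("near end",P(onz(f,*cr(486,190),46)),"ball",P(onz(f,212.33,199.1,170)),"hub",P(onz(f,*cr(190,170),126)))
for q in((136,108),(126,240)): print("stop",P(onz(f,*cr(*q),42)))
for u,v in((585,490),(490,300),(740,370)):
    e,r=ray(s,u/1.5625,v/1.5625); print([np.round(e+r*((X-e[0])/r[0])) for X in(500,700,900)])
for z in(0,300,600,900): print(z,onz(f,250,226/1.5625,z),onz(f,250,130/1.5625,z))
```

```text
[[ 656.9  147.5]
 [ 644.4 -229.1]
 [ 495.2 -224.2]
 [ 508.6  152.5]]
[1.91481582 2.04293501] [576.27628071 -38.33564477]
origin [576.85120338 -28.5432051 ]
near end (np.float64(-1.35026086702227), np.float64(-81.62083143198359)) ball (np.float64(-50.40384203311829), np.float64(192.86602080823857)) hub (np.float64(0.13466845101611818), np.float64(118.8027645295408))
stop (np.float64(47.58682010236085), np.float64(160.37779164942864))
stop (np.float64(-43.436185606963896), np.float64(163.95954763289302))
[array([ 500., -677.,   33.]), array([ 700., -563., -213.]), array([ 900., -448., -460.])]
[array([ 500., -360.,  395.]), array([ 700., -187.,  215.]), array([900., -14.,  36.])]
[array([ 500., -922.,  532.]), array([ 700., -853.,  379.]), array([ 900., -784.,  225.])]
0 [748.44177733  36.59772503   0.        ] [986.74733429  36.55563939   0.        ]
300 [701.43601158  35.90840216 300.        ] [901.45580659  35.87307792 300.        ]
600 [654.43024583  35.21907928 600.        ] [816.16427889  35.19051645 600.        ]
900 [607.42448008  34.52975641 900.        ] [730.87275119  34.50795499 900.        ]
```

Run:
```python
from h import *
d=pickle.load(open("f0.pkl","rb")); s=d["scene"]
for u,v in((365,160),(480,215),(240,15),(480,95),(480,320),(400,265)):
    e,r=ray(s,u/1.5625,v/1.5625)
    for n,a,b in(("low",748.4,.15668),("hi",986.7,.2843)):
        t=(a-b*e[2]-e[0])/(r[0]+b*r[2]); print((u,v),n,np.round(e+r*t))
```

```text
(365, 160) low [675. 291. 471.]
(365, 160) hi [898. 573. 313.]
(480, 215) low [ 675. -159.  468.]
(480, 215) hi [899.  44. 309.]
(240, 15) low [625. 798. 789.]
(240, 15) hi [ 784. 1075.  714.]
(480, 95) low [ 625. -187.  791.]
(480, 95) hi [783. -41. 716.]
(480, 320) low [ 732. -126.  102.]
(480, 320) hi [1042.  150. -196.]
(400, 265) low [727. 208. 136.]
(400, 265) hi [1028.  555. -147.]
```

Call:
servo_tool:
  plan:
    - [[0,0,-7.3],[0,0,0],30]
    - [[0,0,-7.3],[0,0,0],30]
    - [[0,0,-7.3],[0,0,0],30]
    - [[0,0,-7.3],[0,0,0],30]
    - [[0,0,-7.3],[0,0,0],30]
    - [[0,0,-7.3],[0,0,0],30]
    - [[0,0,-7.3],[0,0,0],30]
    - [[0,0,-7.3],[0,0,0],30]
    - [[0,0,-7.3],[0,0,0],30]
    - [[0,0,-7.3],[0,0,0],30]
  squeeze: 20

```text
time_s: 1.35
ee_pos: [152.3, -550.6, 207.9]
ee_rot: [-179.3, 0.2, 0.9]
force: [-0.2, -0.6, 0.5]
gripper_width: 30.0
```

Call:
servo_tool:
  plan:
    - [[0,0,0.5],[30,-30,-1],30]
    - [[0,0,0.5],[40,-38,-1],30]
    - [[0,0,0.5],[40,-38,-1],30]
    - [[0,0,0.5],[40,-38,-1],30]
    - [[0,0,0.5],[40,-38,-1],30]
    - [[0,0,0.3],[40,-38,-1],30]
    - [[0,0,0],[40,-38,-1],30]
    - [[0,0,0],[40,-38,-1],30]
    - [[0,0,0],[30,-30,-1],30]
    - [[0,0,0],[20,-20,-1],30]

```text
time_s: 2.6
ee_pos: [527.5, -201.4, 217.1]
ee_rot: [-179.1, 0.4, -2.2]
force: [0.2, -1.2, -0.4]
gripper_width: 30.2
```

Call:
servo_tool:
  plan:
    - [[-0.3,0.2,0],[15,-19,-0.5],30]
    - [[-0.3,0.2,0],[15,-19,-0.5],30]
    - [[-0.3,0,-0.2],[15,-19,-0.5],30]
    - [[0,0,0],[0,0,20],30]
    - [[0,0,0],[0,0,30],30]
    - [[0,0,0],[0,0,30],30]
    - [[0,0,0],[0,0,20],30]
    - [[0,0,0],[0,0,10],30]
    - [[0,0,0],[0,0,0],30]
    - [[0,0,0],[0,0,-1],30]

```text
time_s: 3.85
ee_pos: [576.6, -140.9, 103.9]
ee_rot: [-179.9, 0.3, -1.7]
force: [-0.4, -0.1, 0.1]
gripper_width: 29.9
```

```bash
cat >> h.py <<'E'
yaw=np.radians(-1.9); ey=np.array([-np.sin(yaw),np.cos(yaw)]); ex=np.array([np.cos(yaw),np.sin(yaw)]); o=np.array([576.9,-28.6])
W=lambda x,y:o+x*ex+y*ey
P=lambda w:((np.array(w)[:2]-o)@ex,(np.array(w)[:2]-o)@ey)
def look(name,u0,u1,v0,v1):
    from workcell import env
    f=env.grab_frame("top"); c=f["pixels"][v0:v1,u0:u1,::-1]; k=min(800/c.shape[1],600/c.shape[0])
    cv2.imwrite(f"pics/{name}.png",cv2.resize(c,None,fx=k,fy=k,interpolation=cv2.INTER_CUBIC)); 
    s=env.state(); print("press xy",P(s["ee_pos"]),s["ee_pos"],s["ee_rot"],s["force"],s["time_s"]); return f
E
python3 -c "
from h import *
look('a',190,340,150,262)"
```

```text
press xy (np.float64(3.610634966792764), np.float64(-112.34216062877576)) [ 576.78392552 -141.00010795  104.27069333] [-179.92392193    0.25142311   -1.75278504] [ 0.05834297 -0.22467865  0.27610069] 3.9
```

View pics/a.png

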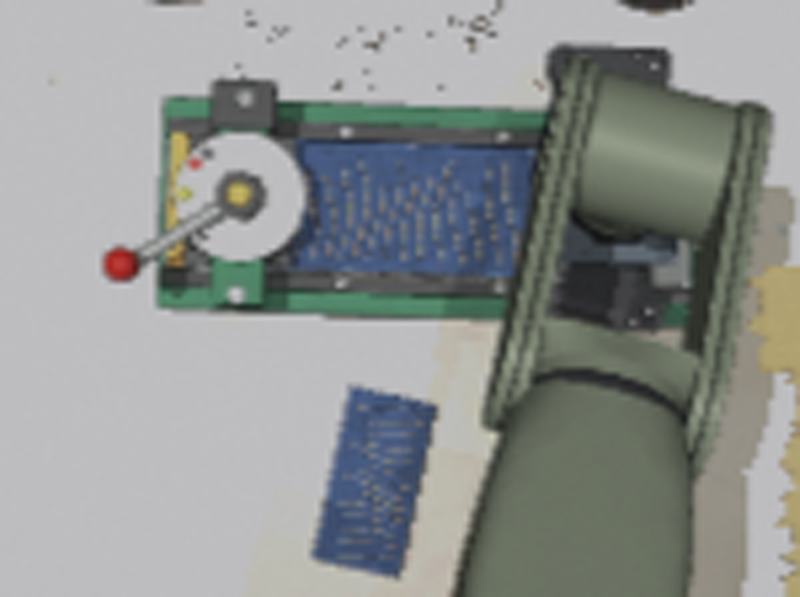

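The view matches: the gripper is above the empty channel behind the block, at press (3.6, -112), and the block and lever haven't moved. Next I lower it into the channel.

Call:
servo_tool:
  plan:
    - [[0,0,0],[-2,0.5,15],30]
    - [[0,0,0],[-2,0.5,20],30]
    - [[0,0,0],[0,0,15],30]
    - [[0,0,0],[0,0,10],30]
    - [[0,0,0],[0,0,6],30]
    - [[0,0,0],[0,0,3],30]
    - [[0,0,0],[0,0,0],30]
    - [[0,0,0],[0,0,-1],30]
    - [[0,0,0],[0,0,-0.5],30]
    - [[0,0,0],[0,0,-0.5],30]

```text
time_s: 5.15
ee_pos: [574.4, -142.5, 36.4]
ee_rot: [180.0, -0.1, -1.8]
force: [0.6, -0.1, -0.3]
gripper_width: 30.1
```

Call:
servo_tool:
  plan:
    - [[0,0,0],[0,-1,3],30]
    - [[0,0,0],[0,-4,2],30]
    - [[0,0,0],[0,-6,-0.5],30]
    - [[0,0,0],[0,-6,-0.5],30]
    - [[0,0,0],[0,-6,-0.5],30]
    - [[0,0,0],[0,-6,-0.5],30]
    - [[0,0,0],[0,-6,-0.5],30]
    - [[0,0,0],[0,-6,-0.5],30]
    - [[0,0,0],[0,-6,-0.5],30]
    - [[0,0,0],[0,-6,-0.5],30]

```text
time_s: 6.4
ee_pos: [576.0, -86.1, 35.2]
ee_rot: [180.0, -0.1, -1.7]
force: [-0.2, -0.6, -1.0]
gripper_width: 29.9
```

Call:
servo_tool:
  plan:
    - [[0,0,0],[0,-3,0.5],30]
    - [[0,0,0],[0,-3,0.5],30]
    - [[0,0,0],[0,-3,0.5],30]
    - [[0,0,0],[0,-3,0],30]
    - [[0,0,0],[0,-2,0],30]
    - [[0,0,0],[0,-2,0],30]
    - [[0,0,0],[0,-2,-0.3],30]
    - [[0,0,0],[0,-2,-0.3],30]
    - [[0,0,0],[0,-2,-0.3],30]
    - [[0,0,0],[0,-2,-0.3],30]

```text
time_s: 7.65
ee_pos: [576.2, -64.4, 34.9]
ee_rot: [179.5, -0.0, -1.6]
force: [-1.2, -10.6, -1.1]
gripper_width: 29.8
```

```bash
python3 -c "
from h import *
look('b',190,340,150,262)"
```

```text
press xy (np.float64(0.49397022438621974), np.float64(-35.867102859914496)) [576.20451845 -64.46376137  34.90349765] [ 1.79515660e+02 -5.09126237e-02 -1.56243706e+00] [-0.94725753 -8.48845392 -0.27535785] 7.7
```

View pics/b.png

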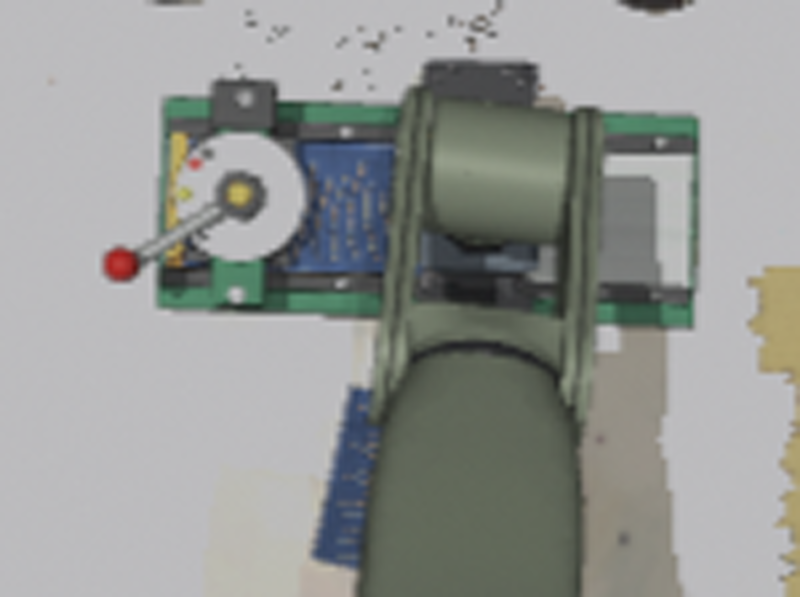

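The block end has reached press y ≈ -20 and the reaction has risen to about 10 N. That suggests it's at the stop, so I'll press a bit more to confirm.

Call:
servo_tool:
  plan:
    - [[0,0,0],[0,-2,-0.3],30]
    - [[0,0,0],[0,-3,-0.3],30]
    - [[0,0,0],[0,-4,-0.3],30]
    - [[0,0,0],[0,-4,-0.3],30]
    - [[0,0,0],[0,-4,-0.3],30]
    - [[0,0,0],[0,-4,-0.3],30]
    - [[0,0,0],[0,-4,-0.3],30]
    - [[0,0,0],[0,-4,-0.3],30]
    - [[0,0,0],[0,-4,-0.3],30]
    - [[0,0,0],[0,-4,-0.3],30]

```text
time_s: 8.95
ee_pos: [576.3, -64.9, 37.4]
ee_rot: [175.9, -0.0, -0.8]
force: [-0.6, -15.4, -0.9]
gripper_width: 30.0
```

Call:
servo_tool:
  plan:
    - [[0,0,0],[0,5,0],30]
    - [[1,0,0],[0,8,0],30]
    - [[1,0,0.5],[0,8,0],30]
    - [[1,0,0.5],[0,8,-1],30]
    - [[1,0,0],[0,8,-5],30]
    - [[0,0,0],[0,0,-25],20]
    - [[0,0,0],[0,0,-40],10]
    - [[0,0,0],[0,0,-45],0]
    - [[0,0,0],[0,0,-45],0]
    - [[0,0,0],[0,0,-30],0]

```text
time_s: 10.2
ee_pos: [573.5, -104.3, 232.9]
ee_rot: [-179.4, 0.4, -2.1]
force: [-0.3, 0.8, -0.3]
gripper_width: 0.2
```

```bash
python3 -c "
from h import *
f=look('c',190,340,150,262)
for h in ((-75-0,200),(-92,200)): print(W(*h))"
```

```text
press xy (np.float64(0.9865644466770327), np.float64(-76.13167311474304)) [ 575.36186285 -104.72252685  236.88123112] [-1.79492507e+02 -2.75224825e-02 -2.08849029e+00] [ 2.46146687 -0.95810447  2.33533559] 10.25
[508.57226948 173.77668157]
[491.58161581 174.3403196 ]
```

View pics/c.png

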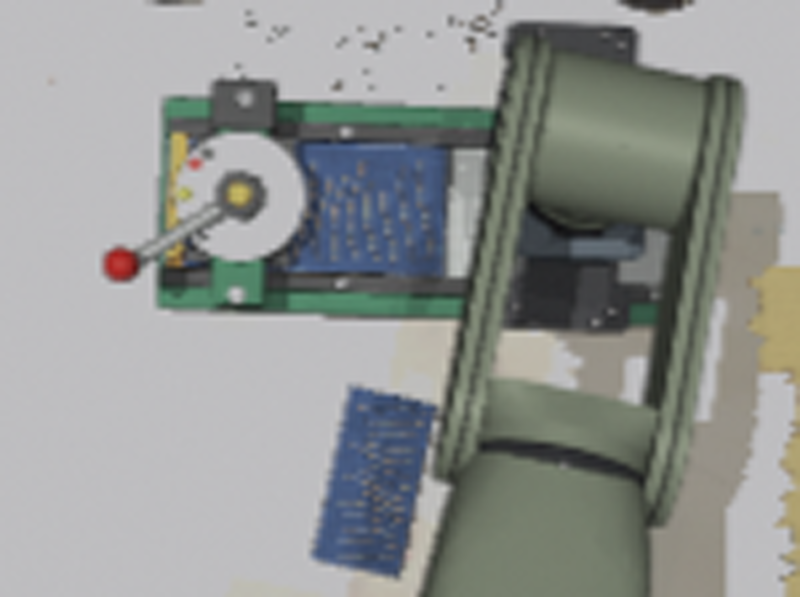

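```bash
python3 -c "
from h import *
f=pickle.load(open('f0.pkl','rb'))['top']
cr=lambda a,b:(190+(a+.5)/5.333-.5,150+(b+.5)/5.333-.5)
print(P(onz(f,*cr(449,148),46)),P(onz(f,*cr(444,278),46)),P(onz(f,*cr(121,264),170)))"
```

```text
(np.float64(42.87781871601911), np.float64(-21.668001191616785)) (np.float64(-47.62385440665292), np.float64(-20.90248965619928)) (np.float64(-50.51628432199146), np.float64(193.06662970372977))
```

Call:
servo_tool:
  plan:
    - [[0,0,0],[-8,-20,0],0]
    - [[0,0,0],[-11,-32,0],0]
    - [[0,0,0],[-11,-32,0],0]
    - [[0,0,0],[-11,-32,0],0]
    - [[0,0,0],[-11,-32,0],0]
    - [[0,0,0],[-11,-32,0],0]
    - [[0,0,0],[-11,-32,0],0]
    - [[0,0,0],[-11,-32,0],0]
    - [[0,0,0],[-8,-25,0],0]
    - [[0,0,0],[-4,-10,0],0]

```text
time_s: 11.5
ee_pos: [471.4, 193.9, 228.7]
ee_rot: [-179.2, 1.5, -2.0]
force: [0.5, 0.3, -0.8]
gripper_width: 0.4
```

Call:
servo_tool:
  plan:
    - [[-0.4,0.7,0],[7,8,0],0]
    - [[-0.4,0.7,0],[7,8,0],0]
    - [[0,0,0],[3,3,5],0]
    - [[0,0,0],[0,0,20],0]
    - [[0,0,0],[0,0,25],0]
    - [[0,0,0],[0,0,25],0]
    - [[0,0,0],[0,0,15],0]
    - [[0,0,0],[0,0,8],0]
    - [[0,0,0],[0,0,0],0]
    - [[0,0,0],[0,0,0],0]

```text
time_s: 12.75
ee_pos: [490.9, 165.7, 125.4]
ee_rot: [179.8, 0.0, -2.6]
force: [0.9, -0.1, 0.2]
gripper_width: 0.3
```

```bash
python3 -c "
from h import *
look('d',160,310,150,262)"
```

```text
press xy (np.float64(-92.41899358251588), np.float64(191.40062567451758)) [490.87773879 165.75956488 125.51464808] [ 1.79823083e+02  1.59976272e-03 -2.56148108e+00] [ 1.2703448  -0.47508396  0.03121357] 12.8
```

View pics/d.png

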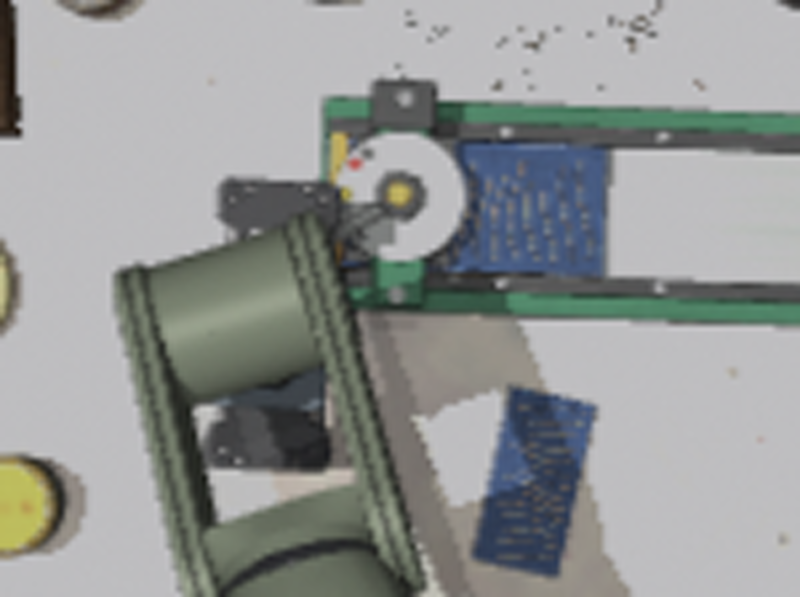

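The gripper stands on the -x side of the handle, clear of it, and the block is still home. Next I shift y to about 200 and push along press +x.

Call:
servo_tool:
  plan:
    - [[0,0,0],[1,-5,0],0]
    - [[0,0,0],[2,-4,0],0]
    - [[0,0,0],[3,0,-0.5],0]
    - [[0,0,0],[4,0,-0.5],0]
    - [[0,0,0],[5,0,-0.5],0]
    - [[0,0,0],[6,0,-0.5],0]
    - [[0,0,0],[6,0,-0.5],0]
    - [[0,0,0],[6,0,-0.5],0]
    - [[0,0,0],[6,0,-0.5],0]
    - [[0,0,0],[6,0,-0.5],0]

```text
time_s: 14.05
ee_pos: [518.3, 181.9, 129.1]
ee_rot: [-179.4, 2.6, -2.9]
force: [-11.6, 4.9, 6.2]
gripper_width: 0.3
```

```bash
python3 -c "
from h import *
from workcell import env
s=env.state(); print(P(s['ee_pos']),s['force'],s['ee_pos'])"
```

```text
(np.float64(-65.5813239433204), np.float64(208.45885156142648)) [-11.57049839   4.87430655   6.23299894] [518.26622203 181.9186047  129.11276408]
```

Call:
servo_tool:
  plan:
    - [[0,0.6,0],[5,2,1],0]
    - [[0,0.6,-0.3],[6,2,1],0]
    - [[0,0.6,-0.3],[7,2,1],0]
    - [[0,0.6,-0.3],[8,1,0.5],0]
    - [[0,0.5,0],[8,0,0],0]
    - [[0,0.5,0],[8,0,0],0]
    - [[0,0.5,0],[8,0,0],0]
    - [[0,0.5,0],[8,0,0],0]
    - [[0,0.5,0],[8,0,0],0]
    - [[0,0.5,0],[8,0,0],0]

```text
time_s: 15.3
ee_pos: [573.9, 183.0, 125.3]
ee_rot: [-178.3, -0.2, -2.5]
force: [-8.0, 1.0, 4.9]
gripper_width: 0.6
```

```bash
python3 -c "
from h import *
look('e',160,310,150,262)"
```

```text
press xy (np.float64(-9.091694339053227), np.float64(211.35545206179597)) [574.82083185 182.94068895 125.3860186 ] [-178.2730747    -0.27521812   -2.47247278] [-5.45743165  1.84690682  3.74974174] 15.35
```

View pics/e.png

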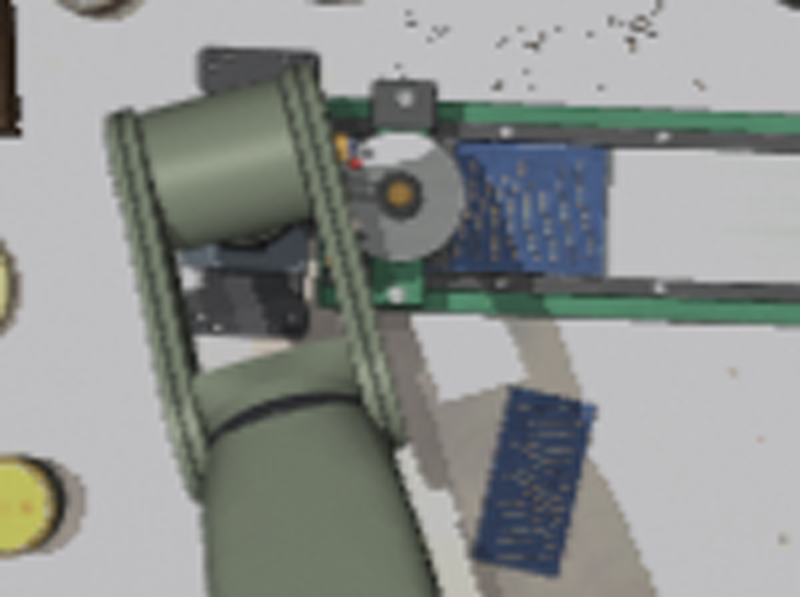

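Call:
servo_tool:
  plan:
    - [[-0.5,0,0],[6,2,0],0]
    - [[-0.5,0,0],[6,2,0],0]
    - [[-0.5,0,0],[6,2,0],0]
    - [[0,0,0],[6,2,0],0]
    - [[0,0,0],[5,2,0],0]
    - [[0,0,0],[3,1,0],0]
    - [[0,0,0],[2,0,0],0]
    - [[0,0,0],[1,0,0],0]
    - [[0,0,0],[0,0,0],0]
    - [[0,0,0],[0,0,0],0]

```text
time_s: 16.6
ee_pos: [607.8, 172.0, 124.8]
ee_rot: [-179.6, 0.2, -2.6]
force: [-0.3, -0.6, 0.3]
gripper_width: 0.5
```

```bash
python3 -c "
from h import *
look('f',160,310,150,262)"
```

```text
press xy (np.float64(24.196607071804902), np.float64(201.50501573967483)) [607.76423891 171.99198867 124.87147339] [-179.56478794    0.21500182   -2.57363533] [ 0.56468955 -0.07114171  0.41905491] 16.65
```

View pics/f.png

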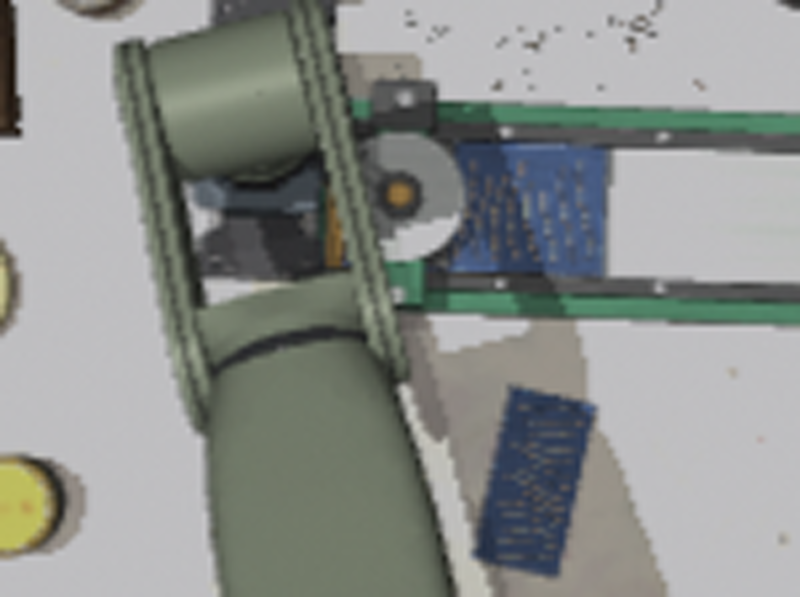

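The force has dropped to zero, so the lever probably snapped over. I'll retreat along -x, rise and swing clear to look.

Call:
servo_tool:
  plan:
    - [[0,0,0],[-5,0,0],0]
    - [[0,0,0],[-12,0,0],0]
    - [[0,0,0],[-15,0,0],0]
    - [[0,0,0],[-15,0,-5],0]
    - [[0,0,0],[-5,0,-25],0]
    - [[0,0,0],[0,0,-35],0]
    - [[0,0,0],[0,0,-35],0]
    - [[0,0,0],[-20,-10,-15],0]
    - [[0,0,0],[-40,-15,0],0]
    - [[0,0,0],[-40,-15,0],0]

```text
time_s: 17.9
ee_pos: [444.4, 219.3, 244.6]
ee_rot: [-179.5, 0.5, -2.7]
force: [-0.5, 0.1, 0.3]
gripper_width: 0.6
```

Call:
servo_tool:
  plan:
    - [[0,0,0],[-30,-15,0],0]
    - [[0,0,0],[-25,-15,0],0]
    - [[0,0,0],[-15,-15,0],0]
    - [[0,0,0],[-5,-10,0],0]
    - [[0,0,0],[0,0,0],0]
    - [[0,0,0],[0,0,0],0]
    - [[0,0,0],[0,0,0],0]
    - [[0,0,0],[0,0,0],0]
    - [[0,0,0],[0,0,0],0]
    - [[0,0,0],[0,0,0],0]

```text
time_s: 19.15
ee_pos: [358.2, 277.4, 243.0]
ee_rot: [-179.8, 1.0, -2.5]
force: [0.0, 1.1, 0.8]
gripper_width: 0.3
```

Run:
```python
from h import *
f=look('g',190,310,150,240)
p=np.ascontiguousarray(f["pixels"][:,:,::-1]); hsv=cv2.cvtColor(p,cv2.COLOR_BGR2HSV)
m=cv2.inRange(hsv,(0,150,80),(6,255,255)); m[:,:195]=0;m[:,240:]=0;m[220:]=0;m[:140]=0
n,l,s,c=cv2.connectedComponentsWithStats(m)
for i in range(1,n):
    q=P(onz(f,*c[i],170)); print(s[i],c[i],q,"lever",.6+np.arctan2(q[0],q[1]-119))
```

```text
press xy (np.float64(-228.76080163705112), np.float64(298.62495328715045)) [358.165931   277.44537924 243.01244908] [-179.76117618    0.96360937   -2.47450963] [-0.14864858 -0.3578697   0.07297903] 19.2
[211 168   6   5  24] [213.5 170. ] (np.float64(50.15707853071961), np.float64(192.6833190291903)) lever 1.1976629882005967
```

View pics/g.png

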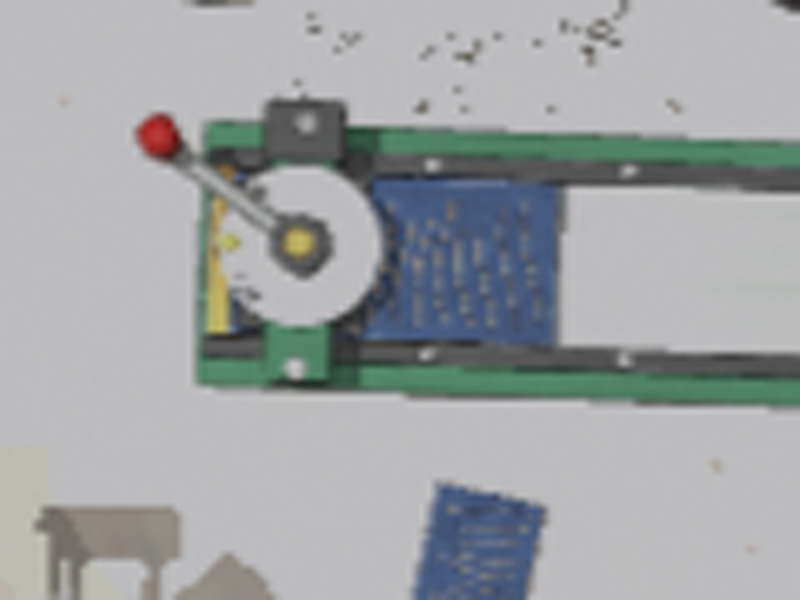

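The lever arm now lies on the red dot, with the ball at crop (158,136), which gives 1.198 rad. The block's near edge is unchanged at crop x ≈ 558, and the robot is clear of everything. Handing in.

```bash
python3 -c "
from h import *
cr=lambda a,b:(190+(a+.5)/6.667-.5,150+(b+.5)/6.667-.5)
f=pickle.load(open('f0.pkl','rb'))['top']
print(P(onz(f,*cr(558,265),46)))
from workcell import env
print(env.job_done())"
```

```text
(np.float64(-1.67046439373514), np.float64(-21.087548233403727))
the job is handed in; nothing more can be done
None
```

I pushed the block home against the brass stop, pushed the lever through its first click to the second stop, pulled the arm clear and handed the job in.

- **Block:** the last image puts its near end at press y ≈ -21 mm, against a nominal -20 mm. My press frame reads about 1 mm low, so this agrees with the block being home. During the push it stopped there and the force rose to about 15 N.
- **Lever:** the last image gives about 1.198 rad, with the arm over the red dot.
- **Robot and surroundings:** the arm was touching nothing and the force reading was near zero. My path kept clear of the loose things, but I did not measure them again at the end.

No check failed. While pressing the block against the stop the tool tilted about 4°, which I corrected as I backed away. The run had used about 19 s of the 56 s when I handed in, and no verdict was reported.

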